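# Turn and hold the pump release key

## Task

Take the yellow-headed key out of the key rack and push it fully home in the yellow-ringed key switch of the grey pump control box, working it past the sticky pins. Only then turn it a quarter turn clockwise, seen from above, and keep hold of it there against the return spring: finish while still gripping the turned key, fully home. Leave the other keys in the rack and everything else on the bench where it is.

Things in the scene. Friction and masses are not known exactly. Their poses are not given: they have to be found in the camera images.
- key_yellow_grip (a point): Centre of the flat yellow head of the key to use, 60 g, standing upright, blade down, in one of the rack's three slots. Head 12 mm thick (own x), 34 mm broad (y), 48 mm high (z, up); grip it across the 12 mm. The collar's underside is 29 mm and the blade's tip 60 mm below this point. The same either way round (half turn about z).
- key_yellow: The same key; origin on its axis at the underside of its steel collar (21 mm across, 5 mm high, between head and blade). Steel blade below: 5 mm thick (x), 16 mm broad (y), 31 mm long, rounded tip.
- key_yellow_tip (a point): The blade's lowest point, on the key's axis, 31 mm below the collar's underside; axes as above.
- key_blue_grip (a point): Centre of the head of the blue key, same shape and size as the yellow; stays in the rack.
- key_red_grip (a point): Centre of the head of the red key, same shape and size as the yellow; stays in the rack.
- rack: Dark steel key rack fixed to the bench, 50 (x) by 190 (y) by 46 mm high, on a 70 by 210 mm foot; origin under its centre. Slots 7 (x) by 18 (y) mm, 36 mm deep, in its top at own y = -60, 0, +60 mm; the keys stand in them in any order, collars resting on the top, broad sides along the rack's y. Lift a key at least 35 mm to free it.
- station: Grey pump control box fixed to the bench, 130 (x) by 160 (y) by 90 mm high; origin under its centre. On top: the yellow-ringed key switch at own y = +32 mm, a red mushroom button (31 mm across, 22 mm high; not used) at own y = -46 mm and two small lamps beside it.
- lock_mouth (a point): Mouth of the key switch: centre of the turning cylinder's steel face, level with the box top (90 mm up), in a flat yellow ring 2 mm high, 26 mm inside diameter. z up. Keyway: upright slot 7 (own x) by 18 mm (own y), 1 mm to spare each side of the blade; the key's y must lie along this y, either way round. Turns with the cylinder. Fully home: collar on this face, tip 31 mm below it.
- lock (a joint): Cylinder angle, rad: 0 at rest, growing clockwise from above to its stop at 1.57. A spring pulls it back (0.03 Nm at rest, 0.11 at the stop). The key has 0.11 rad play, so the cylinder lags it. Three sticky pins stand 3 mm into the slot from its narrow ends, 8, 15 and 22 mm down (+y, -y, +y); each needs some 6 to 14 N of downward push, less if the key is rocked by about 1 mm and 2 degrees.
- wrench_mid (a point): Middle of a steel wrench, 160 mm long, lying flat between rack and box, its length along its x; leave alone.
- screwdriver_mid (a point): Middle of a screwdriver with orange handle, 180 mm long, lying beyond the rack and the box; leave alone.
- oil_mid (a point): Middle of a blue plastic bottle, 52 mm across, 130 mm high; leave alone.
- tin_mid (a point): Middle of a steel tin with green band, 66 mm across, 70 mm high; leave alone.
- pot_mid (a point): Middle of a white plastic cup, 70 mm across, 60 mm high; leave alone.
Not all that is in view belongs to the job. There is more than one size of the part that bears key_red_grip; the job needs the smallest.

How it is judged:
By the outcome, as a careful person would: the job done as asked, in the order asked, and still so for the second after the job is handed in, while the arm keeps its last pose, push and grip.
It also fails if it takes over 58 s, if anything falls off the work surface, if the arm or the gripper's body presses on something with over 40 N, if the wrist force passes 120 N, or if a joint passes its speed limit or range.

## Robot

A 6-joint arm with a two-finger parallel gripper is mounted at the origin on the work surface. World frame = base frame: x ahead of the robot, y to its left, z up, the work surface at z = 0. Lengths are in m, angles in rad, forces in N, time in s.
With the tool pointing down it reaches from about 0.425 to 0.95 m from the base axis. Payload 3.5 kg.
Tool frame: the origin (TCP) lies midway between the tips of the shut fingers; the grasp point (between the pads) lies 19 mm behind it; z points along the fingers, x is the direction in which the jaws open and shut, and the axes are right-handed (so a half turn about z gives the same grasp; the last joint's range is limited). The gripper opens to 85 mm and grips with 20 to 120 N. Pads are 22 mm wide; open, the fingers measure 114 mm over their backs; the gripper's body (76 mm by 85 mm) begins 54 mm behind the grasp point. The pads swing forward as they close: fully open they stand 13 mm farther back than shut.
Start: joints at [1.027, 0.286, 1.577, -0, 1.279, -0.15], TCP at [0.259, 0.623, 0.198] pointing down, gripper open.
Joint ranges: [-2.77, 2.77], [-0.9, 2.22], [0.21, 2.48], [-1.53, 4.67], [0.24, 2.81], [-2.84, 2.84]. Speed limits (rad/s): [2.79, 2.79, 3.14, 3.14, 3.14, 3.14].

## Interface

Orientations are given as a unit quaternion [x, y, z, w].
In Python, from plant import readout, optics, ctrl gives the robot as it stands. The module is installed in compiled form; this text tells all that it offers.
- The arm moves only by the shell command python3 -m crank 'ROWS' [OPENING] [FORCE]. ROWS is text: rows parted by semicolons, each of 6 numbers parted by spaces: the shift along the tool's x, y, z in mm, then the turn, a rotation vector about the tool's x, y, z in rad. In form: dx dy dz ax ay az; .... A call has 1 to 5 rows; each row shifts and turns the commanded pose from where the row before left it, along the tool's axes as they then stand; what a row does not reach is not made up. A row lasts 1/8 s, in which the tool goes at most 62.5 mm and 10.7 degrees, less where a joint would pass 70% of its speed; a pose out of reach is approached as far as the arm can. A call is refused whole if a number of a shift passes 62.5 or a number of a turn 0.188, either way. A call with a gripper value outside its range is refused whole. OPENING is the opening, from -1 (shut) to 1 (fully open), set as the call begins (- or left out, the last holds). The fingers move at their own pace and stop on an object; FORCE is the grip in N (left out, the last holds). Time passes only in rows, so rows that do not move let the fingers close. It gives the time, the measured TCP pose, the force and the opening at its end, in the units of the state.
- readout.get_state(): the state, without advancing time (a new reading comes with each control period).
- optics.read_camera(name): name is "scene" or "top"; returns the picture (480x640x3 uint8, red, green, blue); there is no depth.
- optics.calibration(name): a dict with "mtx" (3x3 intrinsics, pixels), "rvec" (rotation vector, rad) and "tvec" (3), from world to camera coordinates, as OpenCV has them. Camera axes: x right, y down, z forward; pixel columns grow to the right and rows downward; lengths in m; the calibration is good to about 2 mm. A picture is of the moment at which its call begins. calibration takes no time and is no camera call.
- ctrl.sign_off(): hands the job in, once; it reports no verdict.
Trained networks look in the newest picture that a camera, given by its name, has taken for a name from the list of things; names that differ only in an ending like _2 or _b are one class to them, and where a whole thing is asked for, a point or a joint stands for the part that bears it (a point fixed in the world has none). Each returns a list of dicts, best first, with "p" (0 to 1); they miss things now and then, are a little off and sometimes report something else, mostly with a low value. They report only what shows in the picture. A call takes as long as a camera call. They do not tell look-alikes from the thing itself.
- optics.recognise(camera, thing): "xy" ([column, row] as shares, 0 to 1, of the picture: columns of its width, rows of its height, amid what is visible of it).
The state is a dict: "time": time; "qpos": joint angles; "dq": joint speeds; "joint_efforts": joint torques, N m; "eef_pos": TCP position; "tcp_rot": TCP orientation; "contact_force": force on the tool from outside, world axes, zero at the start; "wrist_torque": the same for the moment, N m; "opening": opening from 0.0 (shut) to 1.0 (fully open).
Only numpy, scipy, OpenCV 4.12 (cv2) and the standard library are available. Lean on these libraries where they do the work, as an engineer would, in place of code of your own. Each camera call takes 0.05 s, during which the arm holds its last target.

## Working session

There is one attempt and no reset: what is moved stays moved. The work goes in short steps, Python scripts to look and compute and a shell command to move; the robot and the scene stay as the last step left them, time stands still between calls to the robot, and variables do not carry over. Pictures are saved under pics/ and viewed, and the job is handed in when it is done.

```bash
mkdir -p pics
python3 - <<'E'
from plant import readout, optics
import cv2
s=readout.get_state()
for k,v in s.items(): print(k,v)
for n in("scene","top"):
    im=optics.read_camera(n); cv2.imwrite(f"pics/{n}0.png",im[:,:,::-1])
    c=optics.calibration(n); print(n,c)
    for t in("key_yellow_grip","key_blue_grip","key_red_grip","rack","station","lock_mouth"):
        print(t,[(round(r['xy'][0]*640,1),round(r['xy'][1]*480,1),round(r['p'],2)) for r in optics.recognise(n,t)])
E
```

```text
time 0.0
qpos [ 1.02700475e+00  2.87206774e-01  1.57821134e+00  4.99546313e-05
  1.27854949e+00 -1.49955977e-01]
dq [ 0.00112034 -0.00092227  0.00066287 -0.00101225 -0.0006318   0.00011157]
joint_efforts [-8.98299477e-04 -4.05964887e+01 -2.92627466e+01 -2.06108748e-04
  5.76778097e-03  3.74026058e-06]
eef_pos [0.25856785 0.62271646 0.19690125]
tcp_rot [ 8.31788608e-01  5.55091254e-01 -1.08526677e-03  4.82558971e-04]
contact_force [-0.21964206  0.00581115 -0.617907  ]
wrist_torque [-0.01473285  0.00028353  0.03679437]
opening 1.0000066786244788
scene {'mtx': array([[518.72383411,   0.        , 326.38109551],
       [  0.        , 518.72383411, 241.10583311],
       [  0.        ,   0.        ,   1.        ]]), 'rvec': array([ 1.02158761,  2.53146675, -0.90014446]), 'tvec': array([ 0.4280469 , -0.29795387,  1.33448408])}
key_yellow_grip [(405.8, 225.1, 0.64), (272.4, 285.6, 0.42)]
key_blue_grip [(298.9, 162.0, 0.19)]
key_red_grip [(519.6, 299.8, 0.91), (390.6, 284.5, 0.82), (443.9, 268.9, 0.59)]
rack [(425.1, 271.0, 0.76), (270.9, 286.3, 0.58)]
station [(288.8, 168.4, 0.89), (404.0, 225.9, 0.66)]
lock_mouth [(298.0, 161.9, 0.54)]
top {'mtx': array([[596.60396277,   0.        , 322.77770012],
       [  0.        , 596.60396277, 238.35066959],
       [  0.        ,   0.        ,   1.        ]]), 'rvec': array([ 2.17887641, -2.1221205 ,  0.16061359]), 'tvec': array([0.02776035, 0.63535531, 1.29319122])}
key_yellow_grip [(294.7, 306.0, 0.61), (430.8, 289.6, 0.23)]
key_blue_grip [(264.5, 297.2, 0.4)]
key_red_grip [(177.4, 300.4, 0.52)]
rack [(272.2, 301.3, 0.91)]
station [(433.9, 291.5, 0.93)]
lock_mouth [(433.3, 290.8, 0.29)]
```

View pics/scene0.png

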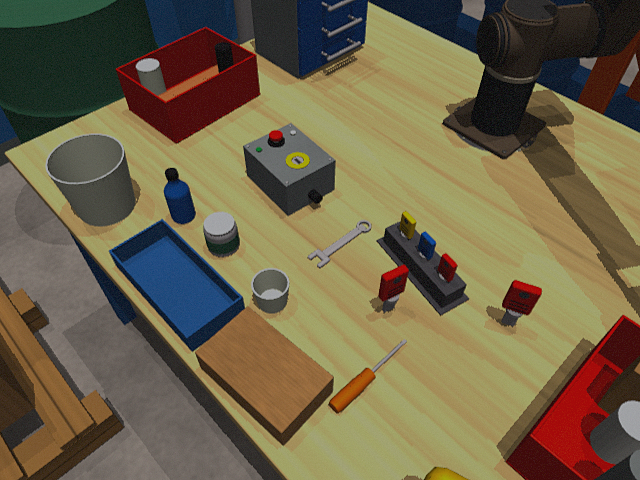

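View pics/top0.png

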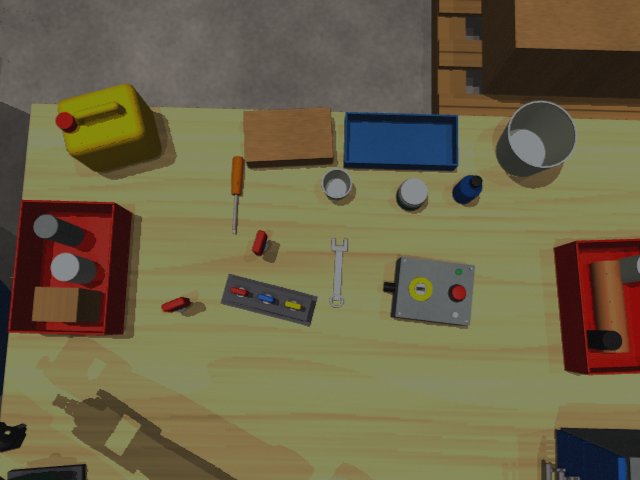

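The rack with yellow, blue and red keys is at top (270,300), and the yellow key is near top (293,305) and scene (408,224). The switch is at top (421,289) and scene (298,160). Two larger red decoy keys stand at top (260,243) and (176,304). I'll zoom in and measure.

Run:
```python
import cv2,numpy as np
t=cv2.imread("pics/top0.png"); s=cv2.imread("pics/scene0.png")
def c(im,x,y,w,h,k): return cv2.resize(im[y:y+h,x:x+w],None,fx=k,fy=k,interpolation=cv2.INTER_CUBIC)
a=c(t,215,265,110,65,7)
b=c(t,380,245,100,90,6)
cv2.imwrite("pics/z1.png",a);cv2.imwrite("pics/z2.png",b)
cv2.imwrite("pics/z3.png",c(s,240,110,110,110,5)); cv2.imwrite("pics/z4.png",c(s,370,200,110,110,5))
```

```text
(no output)
```

View pics/z1.png

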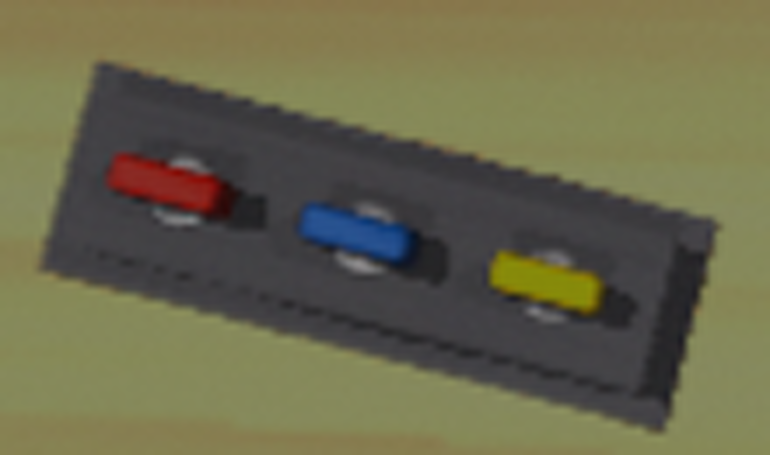

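View pics/z2.png

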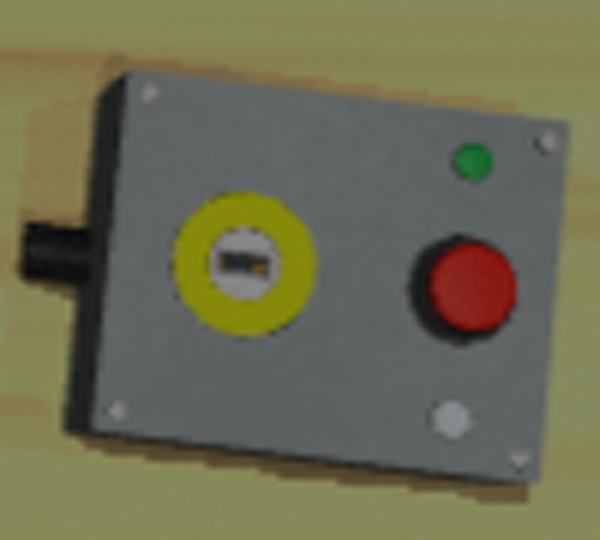

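View pics/z3.png

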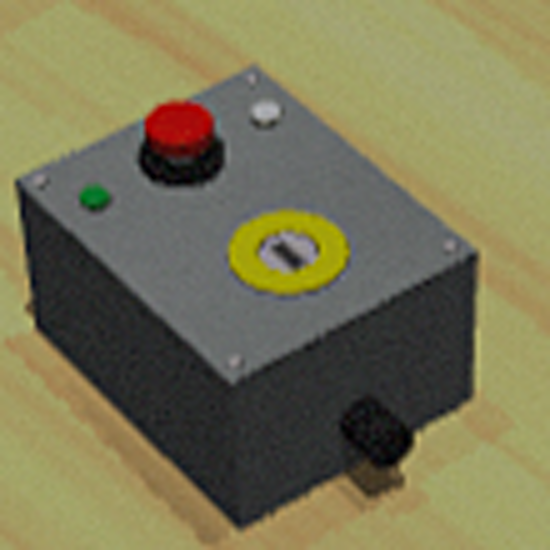

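View pics/z4.png

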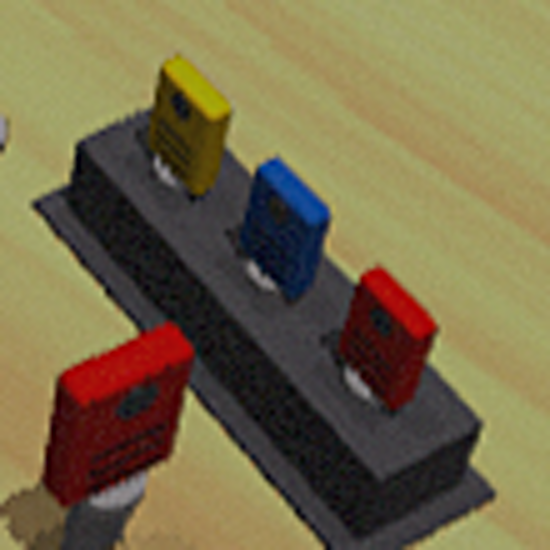

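```bash
cat > h.py <<'E'
import cv2,numpy as np
from plant import readout, optics
from scipy.spatial.transform import Rotation as R
def cal(n):
    c=optics.calibration(n); return c['mtx'],cv2.Rodrigues(c['rvec'])[0],np.array(c['tvec']).ravel()
def ray(n,uv):
    K,Rm,t=cal(n); d=Rm.T@np.linalg.inv(K)@np.array([uv[0],uv[1],1.]); return -Rm.T@t,d
def onz(n,uv,z):
    o,d=ray(n,uv); return o+d*(z-o[2])/d[2]
def proj(n,p):
    K,Rm,t=cal(n); q=K@(Rm@np.asarray(p)+t); return q[:2]/q[2]
E
python3 - <<'E'
from h import *
import cv2
for n in("top","scene"):
    im=cv2.imread(f"pics/{n}0.png"); hsv=cv2.cvtColor(im,cv2.COLOR_BGR2HSV)
    m=cv2.inRange(hsv,(25,190,90),(33,255,255))
    k,l,st,ce=cv2.connectedComponentsWithStats(m)
    for i in range(1,k):
        if 15<st[i][4]<1500:
            print(n,st[i],ce[i])
            ys,xs=np.where(l==i)
            if n=="top":
                z=.099 if ce[i][0]<350 else .092
                P=np.array([onz(n,(x,y),z)[:2] for x,y in zip(xs,ys)])
                print("mean",P.mean(0), "rect",cv2.minAreaRect((P*1000).astype(np.float32)))
                ev,V=np.linalg.eigh(np.cov(P.T)); print("axis deg",np.degrees(np.arctan2(V[1,1],V[0,1])),np.sqrt(ev*12))
            else: print(onz(n,ce[i],.075 if ce[i][0]>350 else .092))
# box corners in top (z=.09) from zoom z2: off 380,245 /6
C=np.array([onz("top",(380+x/6-.4,245+y/6-.4),.09)[:2] for x,y in((128,70),(570,122),(540,482),(93,432))])
print("box c",C.mean(0)); 
for i in range(4):
    d=C[(i+1)%4]-C[i]; print(np.linalg.norm(d),np.degrees(np.arctan2(d[1],d[0])))
K=np.array([onz("top",(215+x/7-.4,265+y/7-.4),.005)[:2] for x,y in((98,62),(718,222),(662,432),(42,270))])
print("foot c",K.mean(0))
for i in range(4):
    d=K[(i+1)%4]-K[i]; print(np.linalg.norm(d),np.degrees(np.arctan2(d[1],d[0])))
s=readout.get_state(); print(R.from_quat(s['tcp_rot']).as_matrix().round(4))
E
```

```text
top [409 277  23  24 291] [420.23367698 288.50171821]
mean [ 0.52489966 -0.16665255] rect ((524.4073486328125, -166.68862915039062), (47.87923049926758, 47.48714065551758), 45.814334869384766)
axis deg -176.57729474181232 [0.04829679 0.05009999]
top [285 301  16   8  79] [292.29113924 304.74683544]
mean [0.48296441 0.10565226] rect ((482.7799987792969, 105.40367126464844), (32.339210510253906, 10.697372436523438), 76.33414459228516)
axis deg 77.64667254284139 [0.01078406 0.03277225]
scene [286 152  24  17 220] [297.21818182 160.08636364]
[ 0.52239421 -0.16787351  0.092     ]
scene [403 211  13  13  67] [409.14925373 216.98507463]
[0.46142735 0.09354692 0.075     ]
scene [436 473  22   7  94] [445.58510638 476.9787234 ]
[0.79882308 0.44184582 0.075     ]
box c [ 0.5216356  -0.19882625]
0.15992434888472215 -95.2240311198499
0.12906527880500487 174.6708769972666
0.15934745643112883 85.14835511030321
0.13010116535158797 -5.072743837500856
foot c [0.49575301 0.16347108]
0.20935508763223884 -102.91747796763414
0.07000566294074549 166.56645745866368
0.20802737152303644 76.9908317153585
0.06967340857600136 -12.343923355219635
[[ 3.837e-01  9.235e-01  0.000e+00]
 [ 9.235e-01 -3.837e-01  1.000e-04]
 [ 1.000e-04  0.000e+00 -1.000e+00]]
```

```bash
cat >> h.py <<'E'
def togo(p,yaw=None):
    s=readout.get_state(); M=R.from_quat(s['tcp_rot']).as_matrix(); e=np.array(s['eef_pos'])
    print("t",round(s['time'],2),"tcp",(e*1000).round(2),"op",round(s['opening'],3),"F",np.round(s['contact_force'],1),"T",np.round(s['wrist_torque'],2))
    print("tool shift mm",(M.T@(np.array(p)-e)*1000).round(2))
    if yaw is not None:
        a=np.radians(yaw); T=np.array([[np.cos(a),np.sin(a),0],[np.sin(a),-np.cos(a),0],[0,0,-1]])
        print("tool rotvec",R.from_matrix(M.T@T).as_rotvec().round(4))
E
python3 -m crank '-39 40.5 0 0 0 0;-39 40.5 0 0 0 0;-39 40.5 0 0 0 0;-39 40.5 0 0 0 0;-39 40.5 0 0 0 0' 1
python3 -m crank '-39 40.5 0 0 0 0;-39 40.5 0 0 0 0;-39 40.5 0 0 0 0;-39 40.5 0 0 0 0;-39 40.5 0 0 0 0' 1
python3 -m crank '0 0 0 0 0 0.175;0 0 0 0 0 0.175;0 0 0 0 0 0.175;0 0 0 0 0 0.175;0 0 0 0 0 0.175' 1
python3 -m crank '0 0 0 0 0 0.175;0 0 0 0 0 0.175;0 0 0 0 0 0.175;0 0 0 0 0 0' 1
python3 -c "
from h import *
togo((.483,.1055,.056),-12.8)
for n in ('top','scene'): cv2.imwrite(f'pics/{n}1.png',optics.read_camera(n)[:,:,::-1])
"
```

```text
time: 1.32
eef_pos: [0.3717, 0.364, 0.1987]
tcp_rot: [0.832, 0.555, 0.0, 0.0]
contact_force: [0.1, 0.1, 0.2]
opening: 1.001
time: 1.95
eef_pos: [0.4839, 0.1061, 0.1988]
tcp_rot: [0.832, 0.555, 0.001, 0.0]
contact_force: [0.7, 0.8, -0.1]
opening: 1.0
time: 2.58
eef_pos: [0.4834, 0.1077, 0.1985]
tcp_rot: [0.989, 0.148, 0.0, 0.0]
contact_force: [-0.3, 0.2, -0.4]
opening: 0.997
time: 3.08
eef_pos: [0.4834, 0.1078, 0.1985]
tcp_rot: [0.994, -0.11, 0.0, -0.0]
contact_force: [0.7, 0.2, -0.3]
opening: 0.998
t 3.08 tcp [483.36 107.8  198.52] op 0.998 F [ 0.7  0.2 -0.3] T [-0.07 -0.12 -0.  ]
tool shift mm [1.1000e-01 2.3300e+00 1.4252e+02]
tool rotvec [-0.0001 -0.0004  0.0024]
```

Run:
```python
import cv2,numpy as np
t=cv2.imread("pics/top1.png"); s=cv2.imread("pics/scene1.png")
def c(im,x,y,w,h,k): return cv2.resize(im[y:y+h,x:x+w],None,fx=k,fy=k,interpolation=cv2.INTER_CUBIC)
cv2.imwrite("pics/z5.png",np.hstack([c(t,220,220,130,130,3),c(s,340,130,130,130,3)]))
```

```text
(no output)
```

View pics/z5.png

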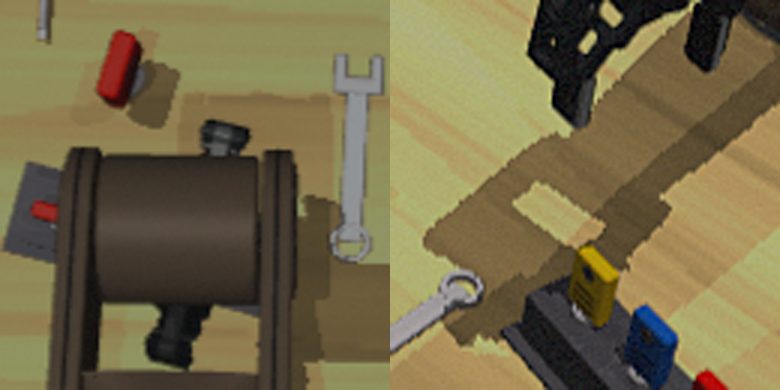

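The arm hides the rack from the top camera. In the scene view the fingers straddle the yellow key, which stands at crop (593,285). Descending.

```bash
python3 -m crank '0 2 40 0 0 0;0 0 40 0 0 0;0 0 40 0 0 0;0 0 22 0 0 0;0 0 0 0 0 0' 1
python3 -c "
from h import *
togo((.483,.1055,.056),-12.8)
cv2.imwrite('pics/s2.png',cv2.resize(optics.read_camera('scene')[120:280,330:530,::-1],None,fx=3.5,fy=3.5,interpolation=2))
"
```

```text
time: 3.8
eef_pos: [0.4811, 0.1058, 0.0544]
tcp_rot: [0.994, -0.111, -0.002, 0.0]
contact_force: [0.0, 0.3, -0.1]
opening: 0.999
t 3.8 tcp [481.05 105.8   54.37] op 0.999 F [ 0.   0.3 -0.1] T [0.01 0.02 0.01]
tool shift mm [ 1.96 -0.13 -1.64]
tool rotvec [0.0011 0.0047 0.0019]
```

View pics/s2.png

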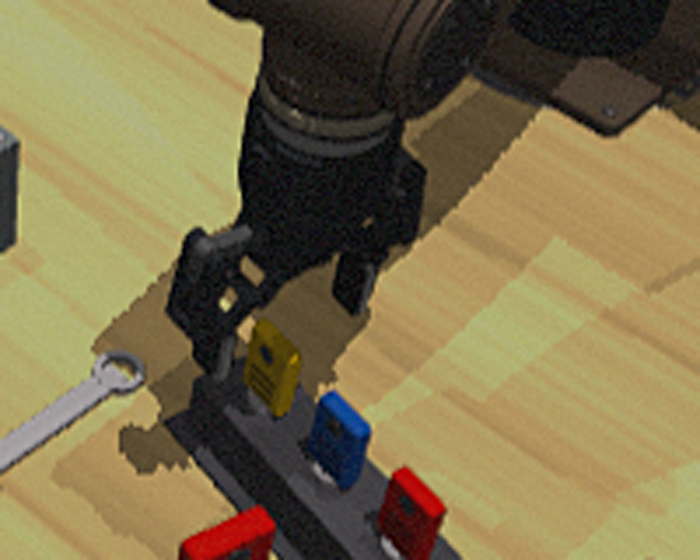

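The fingers straddle the yellow key's head (crop 272,368), clear of the blue one. I'll centre and close.

```bash
python3 -m crank '2 0 -1.5 0 -0.003 0;0 0 0 0 0 0;0 0 0 0 0 0' 0 60
python3 -m crank '0 0 0 0 0 0;0 0 0 0 0 0;0 0 0 0 0 0;0 0 0 0 0 0' -1 70
python3 -c "
from h import *
togo((.483,.1055,.056),-12.8)"
```

```text
time: 4.22
eef_pos: [0.4855, 0.1054, 0.0588]
tcp_rot: [0.994, -0.111, -0.001, -0.0]
contact_force: [0.5, 0.4, -0.4]
opening: 0.501
time: 4.72
eef_pos: [0.4848, 0.1055, 0.0581]
tcp_rot: [0.994, -0.111, -0.002, -0.0]
contact_force: [-2.1, -0.3, 3.4]
opening: 0.111
t 4.72 tcp [484.83 105.46  58.15] op 0.111 F [-2.1 -0.3  3.4] T [ 0.03  0.37 -0.  ]
tool shift mm [-1.79  0.36  2.15]
tool rotvec [-0.      0.0032  0.0005]
```

```bash
python3 -m crank '0 0 -6 0 0 0;0 0 -10 0 0 0;0 0 -15 0 0 0;0 0 -25 0 0 0;0 0 -35 0 0 0' 
python3 -m crank '0 0 -45 0 0 0;0 0 0 0 0 0;0 0 0 0 0 0' 
python3 -c "
from h import *
togo((.524,-.167,.185),-5.1)
cv2.imwrite('pics/s3.png',cv2.resize(optics.read_camera('scene')[80:280,330:530,::-1],None,fx=3,fy=3,interpolation=2))
"
```

```text
time: 5.35
eef_pos: [0.4845, 0.1053, 0.1497]
tcp_rot: [0.994, -0.111, -0.002, -0.0]
contact_force: [0.4, -0.3, -1.5]
opening: 0.111
time: 5.72
eef_pos: [0.4849, 0.1053, 0.1938]
tcp_rot: [0.994, -0.111, -0.002, -0.0]
contact_force: [0.2, -0.1, -0.6]
opening: 0.113
t 5.72 tcp [484.9  105.3  193.83] op 0.113 F [ 0.2 -0.1 -0.6] T [-0.02 -0.    0.  ]
tool shift mm [ 98.38 256.91   8.54]
tool rotvec [-0.0002  0.003  -0.134 ]
```

View pics/s3.png

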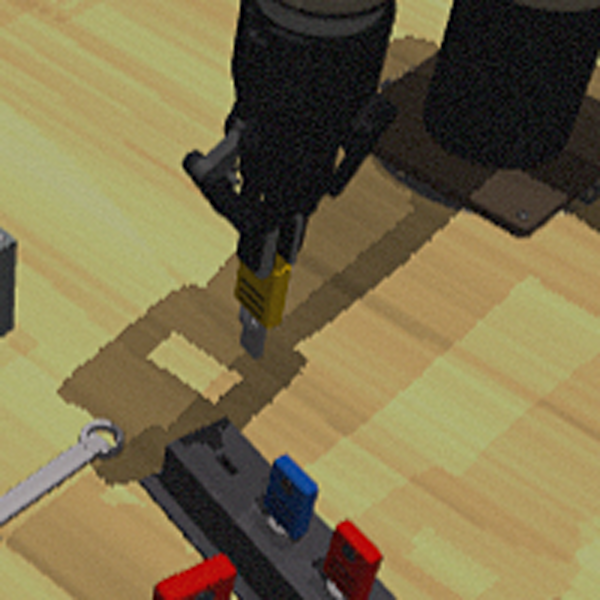

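The yellow key is held upright with its blade clear, at crop (258,320). Its slot is empty, and the blue and red keys are still in the rack. Next I'll move over the lock.

```bash
python3 -m crank '20.2 51.2 0 0 0 0;20.2 51.2 0 0 0 0;20.2 51.2 0 0 0 0;20.2 51.2 0 0 0 0;20.2 51.2 0 0 0 0' 
python3 -m crank '0 0 15 0 0.003 -0.134;0 0 15 0 0 0;0 0 0 0 0 0;0 0 0 0 0 0' 
python3 -c "
from h import *
togo((.5268,-.1666,.150),-5.1)
im=optics.read_camera('scene')[:,:,::-1]; cv2.imwrite('pics/s4f.png',im)
cv2.imwrite('pics/s4.png',cv2.resize(im[70:220,220:370],None,fx=4,fy=4,interpolation=2))
"
```

```text
time: 6.4
eef_pos: [0.5261, -0.1679, 0.1914]
tcp_rot: [0.994, -0.111, -0.003, -0.001]
contact_force: [0.0, 0.1, -0.8]
opening: 0.109
time: 6.9
eef_pos: [0.527, -0.1659, 0.1633]
tcp_rot: [0.999, -0.044, -0.0, -0.0]
contact_force: [-0.0, 0.1, -0.7]
opening: 0.112
t 6.9 tcp [ 527.04 -165.9   163.34] op 0.112 F [-0.   0.1 -0.7] T [ 0.06 -0.01 -0.02]
tool shift mm [-0.17  0.72 13.34]
tool rotvec [-0.0004  0.0004  0.0002]
```

View pics/s4.png

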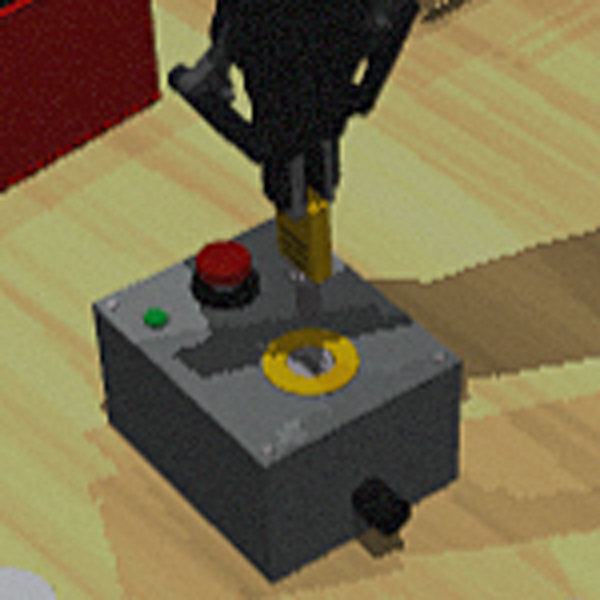

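Run:
```python
from h import *
im=cv2.imread('pics/s4f.png'); im=im[:,:,::-1].copy() if 0 else im
x0,y0,w=265,110,70; k=9
z=cv2.resize(im[y0:y0+w-8,x0:x0+w],None,fx=k,fy=k,interpolation=cv2.INTER_CUBIC)
z=cv2.convertScaleAbs(z,alpha=1.5,beta=10)
t=np.array([.5270,-.1659,.1633])
def mk(p,c):
    u=proj('scene',p); q=(int((u[0]+.5-x0)*k),int((u[1]+.5-y0)*k)); cv2.drawMarker(z,q,c,cv2.MARKER_CROSS,10,1); print(u)
for d in(0.0,.0122,.0432): mk(t-[0,0,d],(0,0,255))
a=np.radians(84.9)
for s in(-.008,.008): mk(t+[s*np.cos(a),s*np.sin(a),-.0412],(255,0,0))
for s in(-.009,.009): mk(np.array([t[0],t[1],.09])+[s*np.cos(a),s*np.sin(a),0],(0,255,0))
cv2.imwrite('pics/z6.png',z)
```

```text
[295.13606997 134.85759335]
[295.3318772  139.62149639]
[295.81403511 151.35218435]
[293.47017215 148.61640993]
[298.1137546  152.62025234]
[293.71713046 160.01582377]
[298.82747767 164.51137183]
```

View pics/z6.png

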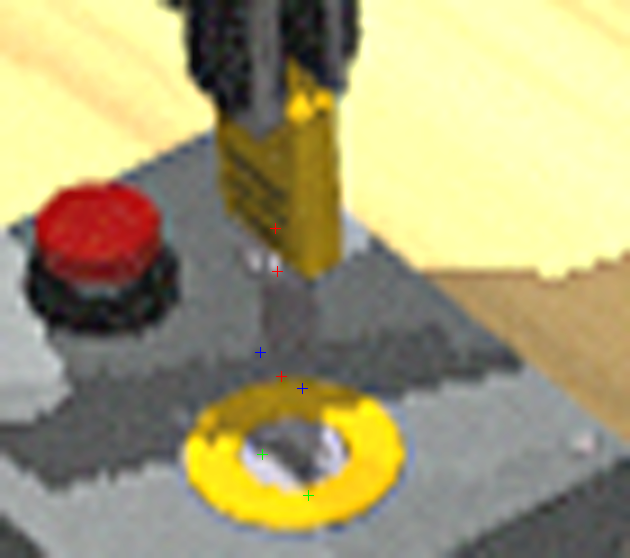

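In the zoom, key and slot are offset from prediction by about the same amount (roughly +10,-25 zoomed px). That is a common camera bias, so the alignment looks good to about 1 mm. I'll descend to just above the mouth.

```bash
python3 -m crank '0 0.7 10 0 0 0;0 0 10 0 0 0;0 0 6 0 0 0;0 0 0 0 0 0;0 0 0 0 0 0'
python3 - <<'E'
from h import *
togo((.5268,-.1666,.133),-5.1)
im=optics.read_camera('scene')[:,:,::-1]; cv2.imwrite('pics/s5f.png',im)
x0,y0,w=265,110,70; k=9
z=cv2.resize(im[y0:y0+w-8,x0:x0+w],None,fx=k,fy=k,interpolation=cv2.INTER_CUBIC)
z=cv2.convertScaleAbs(z,alpha=1.5,beta=10)
cv2.imwrite('pics/z7.png',z)
E
```

```text
time: 7.58
eef_pos: [0.5272, -0.1675, 0.1377]
tcp_rot: [0.999, -0.045, 0.0, -0.0]
contact_force: [0.2, 0.1, -0.5]
opening: 0.113
t 7.58 tcp [ 527.17 -167.47  137.71] op 0.113 F [ 0.2  0.1 -0.5] T [-0.02 -0.07  0.  ]
tool shift mm [-0.45 -0.83  4.71]
tool rotvec [-0.0001 -0.0004 -0.    ]
```

View pics/z7.png

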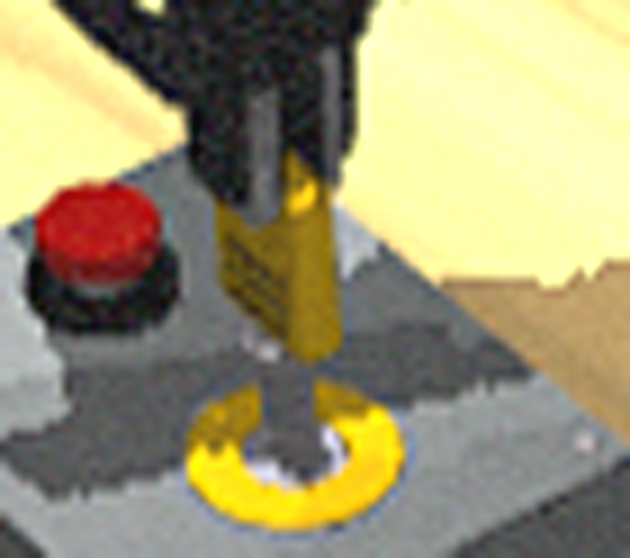

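The blade sits over the ring centre (zoom x≈291 against 296). I'll nudge y by +0.8 mm and feel downward.

```bash
python3 -m crank '-0.2 -0.9 3 0 0 0;0 0 2 0 0 0;0 0 1 0 0 0;0 0 1 0 0 0;0 0 0 0 0 0' 
python3 -c "
from h import *
togo((.5268,-.1666,.133),-5.1)"
```

```text
time: 8.25
eef_pos: [0.5268, -0.1665, 0.1304]
tcp_rot: [0.999, -0.044, -0.0, -0.0]
contact_force: [-0.3, -0.3, -1.2]
opening: 0.107
t 8.25 tcp [ 526.83 -166.45  130.42] op 0.107 F [-0.3 -0.3 -1.2] T [ 0.02 -0.01  0.04]
tool shift mm [-0.02  0.15 -2.58]
tool rotvec [-0.0002  0.0001 -0.    ]
```

```bash
python3 -m crank '0 0 1.5 0 0 0;0 0 1.5 0 0 0;0 0 0 0 0 0' 
python3 -m crank '0 0 1.5 0 0 0;0 0 0 0 0 0' 
python3 -c "
from h import *
togo((.5268,-.1666,.1022),-5.1)"
```

```text
time: 8.62
eef_pos: [0.5267, -0.1664, 0.1273]
tcp_rot: [0.999, -0.044, -0.0, -0.0]
contact_force: [0.4, 0.8, -0.8]
opening: 0.109
time: 8.88
eef_pos: [0.5269, -0.1666, 0.126]
tcp_rot: [0.999, -0.044, -0.0, 0.0]
contact_force: [-0.2, 0.3, -0.9]
opening: 0.108
t 8.88 tcp [ 526.86 -166.64  126.02] op 0.108 F [-0.2  0.3 -0.9] T [-0.11  0.04  0.01]
tool shift mm [-0.07 -0.04 23.82]
tool rotvec [0.0002 0.     0.0001]
```

Tip is about 7 mm in with no resistance, so it is in the keyway. I'll press on towards the pins with a firmer grip.

```bash
python3 -m crank '0 0 1.5 0 0 0;0 0 1 0 0 0' -1 100
python3 -m crank '0 0 1 0 0 0;0 0 1 0 0 0'
python3 -m crank '0 0 1 0 0 0;0 0 1 0 0 0'
python3 -m crank '0 0 1 0 0 0;0 0 1 0 0 0'
python3 -c "
from h import *
togo((.5268,-.1666,.1022),-5.1)"
```

```text
time: 9.12
eef_pos: [0.5273, -0.167, 0.124]
tcp_rot: [0.999, -0.044, 0.001, 0.001]
contact_force: [0.7, -1.4, 2.4]
opening: 0.097
time: 9.38
eef_pos: [0.5277, -0.1671, 0.1228]
tcp_rot: [0.999, -0.044, 0.001, 0.001]
contact_force: [-1.1, -0.4, 6.2]
opening: 0.101
time: 9.62
eef_pos: [0.5282, -0.1672, 0.1219]
tcp_rot: [0.999, -0.044, 0.002, 0.001]
contact_force: [-1.5, -0.3, 10.3]
opening: 0.097
time: 9.88
eef_pos: [0.5284, -0.1672, 0.1205]
tcp_rot: [0.999, -0.044, 0.002, 0.001]
contact_force: [-2.6, -0.5, 11.9]
opening: 0.095
t 9.88 tcp [ 528.39 -167.25  120.47] op 0.095 F [-2.6 -0.5 11.9] T [-0.21  0.5  -0.01]
tool shift mm [-1.7  -0.53 18.26]
tool rotvec [ 0.0015 -0.0035  0.0001]
```

```bash
python3 -m crank '-0.5 0.8 0.5 0.03 0 0;0 -0.8 0.5 -0.03 0 0;0 -0.8 0.3 -0.03 0 0;0 0.8 0.3 0.03 0 0;0 0 0 0 0 0'
python3 -c "
from h import *
togo((.5268,-.1666,.1022),-5.1)"
```

```text
time: 10.5
eef_pos: [0.528, -0.1673, 0.1188]
tcp_rot: [0.999, -0.045, 0.002, 0.001]
contact_force: [-1.3, -0.1, 9.4]
opening: 0.099
t 10.5 tcp [ 528.   -167.28  118.77] op 0.099 F [-1.3 -0.1  9.4] T [-0.12  0.26 -0.  ]
tool shift mm [-1.32 -0.58 16.57]
tool rotvec [ 0.0011 -0.0039 -0.0002]
```

```bash
cat > pic.py <<'E'
from h import *
import sys
im=optics.read_camera('scene')[:,:,::-1]
x0,y0,w=265,110,70; k=9
z=cv2.resize(im[y0:y0+w-8,x0:x0+w],None,fx=k,fy=k,interpolation=cv2.INTER_CUBIC)
cv2.imwrite(sys.argv[1],cv2.convertScaleAbs(z,alpha=1.5,beta=10))
E
python3 pic.py pics/z8.png
```

```text
(no output)
```

View pics/z8.png

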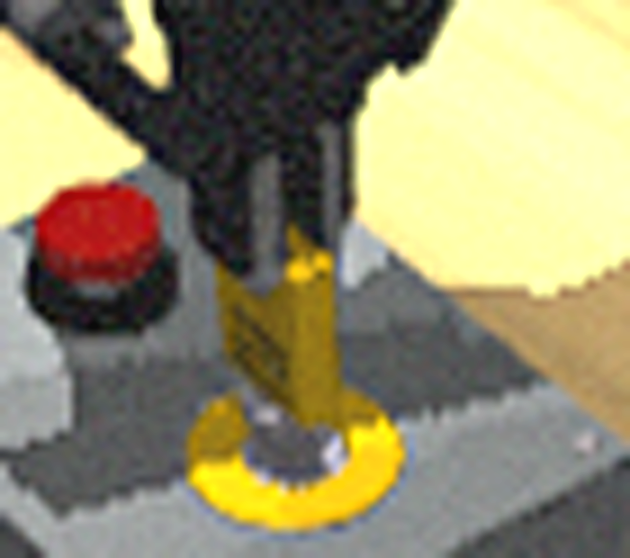

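The blade is well in and the head follows the gripper, at zoom (315,422), with no visible slip. I'll keep pushing and rocking.

```bash
python3 -m crank '-0.7 -0.3 1 0 -0.003 0;0 0 1 0 0 0;0 0 1 0 0 0'
python3 -m crank '0 0.8 0.6 0.03 0 0;0 -0.8 0.6 -0.03 0 0;0 -0.8 0.6 -0.03 0 0;0 0.8 0.6 0.03 0 0;0 0 0 0 0 0'
python3 -c "
from h import *
togo((.5268,-.1666,.1022),-5.1)"
```

```text
time: 10.92
eef_pos: [0.5287, -0.1675, 0.1184]
tcp_rot: [0.999, -0.044, 0.002, 0.001]
contact_force: [-3.3, 0.2, 19.0]
opening: 0.101
time: 11.55
eef_pos: [0.5274, -0.1669, 0.1132]
tcp_rot: [0.999, -0.045, 0.001, 0.001]
contact_force: [-0.6, -1.1, 5.6]
opening: 0.097
t 11.55 tcp [ 527.4  -166.9   113.17] op 0.097 F [-0.6 -1.1  5.6] T [-0.17 -0.04 -0.02]
tool shift mm [-0.64 -0.25 10.96]
tool rotvec [ 0.001  -0.0015 -0.0005]
```

```bash
python3 -m crank '0 0 1 0 0 0;0 0 1 0 0 0;0 0 1 0 0 0'
python3 -m crank '0 0.8 0.6 0.03 0 0;0 -0.8 0.6 -0.03 0 0;0 -0.8 0.6 -0.03 0 0;0 0.8 0.6 0.03 0 0;0 0 0 0 0 0'
python3 -c "
from h import *
togo((.5268,-.1666,.1022),-5.1)"
```

```text
time: 11.92
eef_pos: [0.5275, -0.1669, 0.1103]
tcp_rot: [0.999, -0.045, 0.001, 0.001]
contact_force: [-0.9, -1.2, 9.1]
opening: 0.097
time: 12.55
eef_pos: [0.5265, -0.1667, 0.1059]
tcp_rot: [0.999, -0.045, -0.0, -0.0]
contact_force: [2.6, -1.3, 3.0]
opening: 0.099
t 12.55 tcp [ 526.49 -166.68  105.85] op 0.099 F [ 2.6 -1.3  3. ] T [-0.36 -0.35  0.04]
tool shift mm [ 0.3  -0.11  3.65]
tool rotvec [-0.0004  0.0007 -0.0011]
```

```bash
python3 -m crank '0.5 0 1 0 0 0;0 0 1 0 0 0'
python3 -m crank '0 0 1 0 0 0;0 0 1 0 0 0'
python3 -m crank '0 0 1 0 0 0;0 0 0.5 0 0 0;0 0 0 0 0 0'
python3 -c "
from h import *
togo((.5268,-.1666,.1022),-5.1)"; python3 pic.py pics/z9.png
```

```text
time: 12.8
eef_pos: [0.5264, -0.1665, 0.1034]
tcp_rot: [0.999, -0.045, -0.001, 0.0]
contact_force: [0.1, -2.4, 4.4]
opening: 0.097
time: 13.05
eef_pos: [0.5264, -0.1664, 0.102]
tcp_rot: [0.999, -0.044, -0.001, 0.0]
contact_force: [-1.3, -2.0, 10.4]
opening: 0.1
time: 13.42
eef_pos: [0.5266, -0.1665, 0.102]
tcp_rot: [0.999, -0.044, -0.001, 0.0]
contact_force: [-2.2, -0.4, 12.0]
opening: 0.099
t 13.43 tcp [ 526.61 -166.52  101.98] op 0.099 F [-2.2 -0.4 12. ] T [-0.25  0.49 -0.02]
tool shift mm [ 0.19  0.07 -0.22]
tool rotvec [0.0007 0.0026 0.0003]
```

View pics/z9.png

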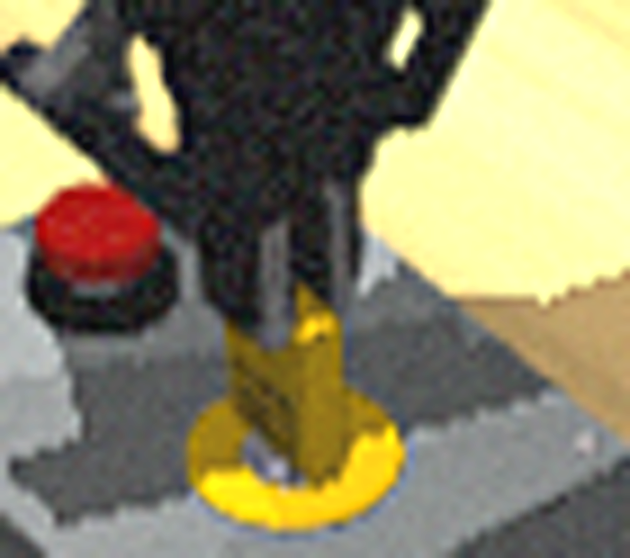

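Consistent with home: TCP z is 0.1020 against 0.1022 predicted, and the force is rising with no motion. I'll push harder with a rock to confirm.

```bash
python3 -m crank '0 0.6 1 0.02 0 0;0 -0.6 0.5 -0.02 0 0;0 -0.6 0.5 -0.02 0 0;0 0.6 0 0.02 0 0;0 0 0 0 0 0'
python3 -c "
from h import *
togo((.5268,-.1666,.1022),-5.1)"
```

```text
time: 14.1
eef_pos: [0.5272, -0.1668, 0.1019]
tcp_rot: [0.999, -0.044, -0.001, 0.0]
contact_force: [-4.2, 0.4, 19.4]
opening: 0.103
t 14.1 tcp [ 527.22 -166.79  101.89] op 0.103 F [-4.2  0.4 19.4] T [-0.01  0.84  0.06]
tool shift mm [-0.44 -0.15 -0.31]
tool rotvec [0.0007 0.0015 0.0002]
```

It's solidly home: 19 N and no motion. I'll ease the push slightly and turn clockwise (+tool z).

```bash
python3 -m crank '-0.3 0 -1 0 0 0;0 0 0 0 0 0.14;0 0 0 0 0 0.14;0 0 0 0 0 0.14;0 0 0 0 0 0' - 110
python3 -c "
from h import *
togo((.5268,-.1666,.1022),-5.1)"
python3 -m crank '0 0 0 0 0 0.14;0 0 0 0 0 0.14;0 0 0 0 0 0.14;0 0 0 0 0 0'
python3 -c "
from h import *
togo((.5268,-.1666,.1022),-5.1)"
```

```text
time: 14.72
eef_pos: [0.5271, -0.1673, 0.102]
tcp_rot: [0.968, -0.252, -0.0, 0.001]
contact_force: [-1.2, -2.1, 14.4]
opening: 0.097
t 14.72 tcp [ 527.07 -167.32  101.98] op 0.097 F [-1.2 -2.1 14.4] T [-0.44  0.47  0.08]
tool shift mm [-0.59 -0.5  -0.23]
tool rotvec [ 0.0026 -0.     -0.4201]
time: 15.22
eef_pos: [0.5268, -0.1677, 0.1019]
tcp_rot: [0.894, -0.448, 0.0, 0.002]
contact_force: [-3.6, -2.3, 14.7]
opening: 0.094
t 15.22 tcp [ 526.79 -167.7   101.93] op 0.094 F [-3.6 -2.3 14.7] T [-0.7   0.64  0.07]
tool shift mm [-0.87 -0.67 -0.28]
tool rotvec [ 3.700e-03 -3.000e-04 -8.397e-01]
```

```bash
python3 -m crank '0 0 0 0 0 0.14;0 0 0 0 0 0.14;0 0 0 0 0 0.14;0 0 0 0 0 0'
python3 -m crank '0 0 0 0 0 0.14;0 0 0 0 0 0.10;0 0 0 0 0 0.06;0 0 0 0 0 0'
python3 -c "
from h import *
togo((.5268,-.1666,.1022),-5.1)"
python3 -m crank '0 0 0 0 0 0.06;0 0 0 0 0 0.06;0 0 0 0 0 0'
python3 -c "
from h import *
togo((.5268,-.1666,.1022),-5.1)"
```

```text
time: 15.72
eef_pos: [0.5264, -0.168, 0.1019]
tcp_rot: [0.781, -0.624, 0.0, 0.002]
contact_force: [-3.6, -3.2, 16.5]
opening: 0.094
time: 16.23
eef_pos: [0.5262, -0.1682, 0.1019]
tcp_rot: [-0.679, 0.734, -0.0, -0.003]
contact_force: [-2.9, -3.7, 15.2]
opening: 0.093
t 16.23 tcp [ 526.19 -168.2   101.88] op 0.093 F [-2.9 -3.7 15.2] T [-1.01  0.99  0.1 ]
tool shift mm [-1.64 -0.48 -0.32]
tool rotvec [ 5.8000e-03 -1.3000e-03 -1.5585e+00]
time: 16.6
eef_pos: [0.5261, -0.1683, 0.1019]
tcp_rot: [-0.634, 0.773, -0.001, -0.003]
contact_force: [-4.8, -4.7, 15.7]
opening: 0.091
t 16.6 tcp [ 526.06 -168.28  101.88] op 0.091 F [-4.8 -4.7 15.7] T [-0.96  1.1   0.11]
tool shift mm [-1.79 -0.4  -0.33]
tool rotvec [ 6.2000e-03 -1.6000e-03 -1.6784e+00]
```

```bash
python3 -m crank '0 0 0 0 0 0.03;0 0 0 0 0 0.03;0 0 0 0 0 0'
python3 -c "
from h import *
togo((.5268,-.1666,.1022),-5.1)"
python3 -m crank '0 0 0 0 0 0.03;0 0 0 0 0 0.03;0 0 0 0 0 0'
python3 -c "
from h import *
togo((.5268,-.1666,.1022),-5.1)";python3 pic.py pics/z10.png
```

```text
time: 16.98
eef_pos: [0.526, -0.1683, 0.1019]
tcp_rot: [-0.611, 0.792, -0.001, -0.003]
contact_force: [-5.0, -4.2, 16.1]
opening: 0.096
t 16.98 tcp [ 526.01 -168.28  101.89] op 0.096 F [-5.  -4.2 16.1] T [-0.95  1.03  0.19]
tool shift mm [-1.82 -0.33 -0.32]
tool rotvec [ 6.400e-03 -1.700e-03 -1.738e+00]
time: 17.35
eef_pos: [0.5259, -0.1683, 0.1019]
tcp_rot: [-0.588, 0.809, -0.001, -0.003]
contact_force: [-3.8, -3.6, 14.8]
opening: 0.088
t 17.35 tcp [ 525.94 -168.27  101.87] op 0.088 F [-3.8 -3.6 14.8] T [-0.93  1.04  0.41]
tool shift mm [-1.85 -0.3  -0.34]
tool rotvec [ 0.0069 -0.002  -1.7963]
```

View pics/z10.png

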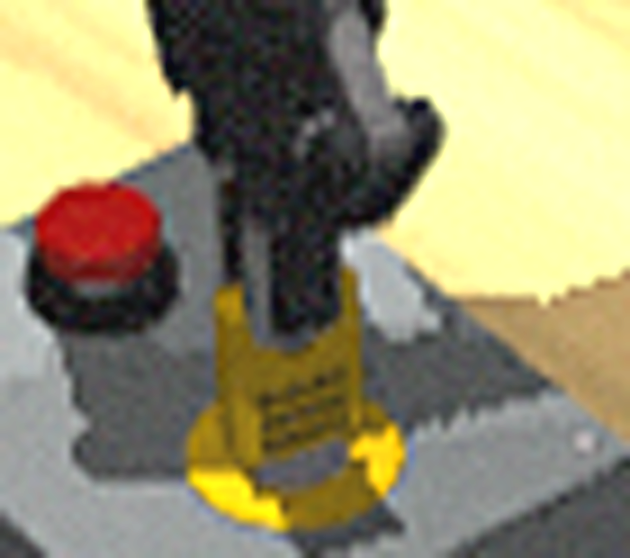

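The broad yellow face has swung round by about 90°, and the torque jumped from 0.11 to 0.41 Nm, so the cylinder is at its stop. I'll ease slightly and hold for a second to check stability.

```bash
python3 -m crank '0 0 0 0 0 -0.025;0 0 0 0 0 0;0 0 0 0 0 0;0 0 0 0 0 0;0 0 0 0 0 0'
python3 -c "
from h import *
togo((.5268,-.1666,.1022),-5.1)"
python3 -m crank '0 0 0 0 0 0;0 0 0 0 0 0;0 0 0 0 0 0;0 0 0 0 0 0;0 0 0 0 0 0'
python3 -c "
from h import *
togo((.5268,-.1666,.1022),-5.1)
for n in ('top','scene'): cv2.imwrite(f'pics/{n}9.png',optics.read_camera(n)[:,:,::-1])
a=cv2.imread('pics/top9.png');b=cv2.imread('pics/scene9.png');cv2.imwrite('pics/f.png',cv2.resize(np.hstack([a,b]),(800,300)))"
```

```text
time: 18.02
eef_pos: [0.526, -0.1683, 0.1019]
tcp_rot: [-0.597, 0.802, -0.001, -0.003]
contact_force: [-3.3, -4.0, 15.5]
opening: 0.091
t 18.02 tcp [ 525.97 -168.31  101.88] op 0.091 F [-3.3 -4.  15.5] T [-0.96  1.08  0.27]
tool shift mm [-1.87 -0.31 -0.33]
tool rotvec [ 0.0067 -0.0019 -1.7721]
time: 18.65
eef_pos: [0.526, -0.1683, 0.1019]
tcp_rot: [-0.597, 0.802, -0.001, -0.003]
contact_force: [-4.8, -3.9, 16.5]
opening: 0.094
t 18.65 tcp [ 525.96 -168.32  101.88] op 0.094 F [-4.8 -3.9 16.5] T [-0.92  1.06  0.26]
tool shift mm [-1.89 -0.32 -0.33]
tool rotvec [ 0.0067 -0.0018 -1.7722]
```

View pics/f.png

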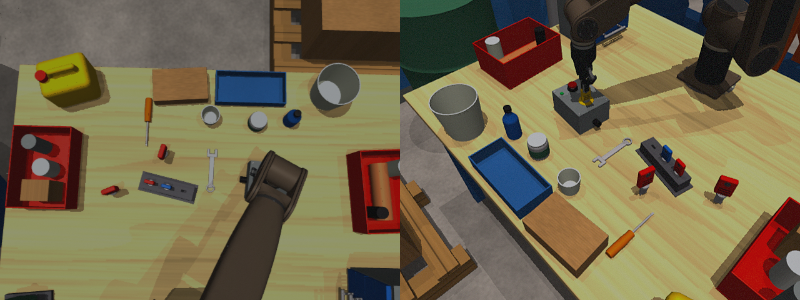

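The hold is stable. In the pictures the yellow key is turned in the lock, the blue and red keys are still in the rack, and nothing else has moved. Handing in.

```bash
python3 -c "
from plant import ctrl; print(ctrl.sign_off())"
```

```text
the job is handed in; nothing more can be done
None
```

I took the yellow key from the rack and pushed it fully home in the yellow-ringed switch, rocking it past the pins. I then turned it clockwise to the stop and handed in at about 18.7 s with the key still gripped.

Last checks:
- **Home:** the TCP stopped at z = 0.1019 m, against 0.1022 predicted. Before the turn, pushing up to 19 N and rocking moved it no further. A downward push of about 16 N is still on.
- **Turned:** the tool turned 1.77 rad. That covers the 1.57 rad quarter turn plus the 0.11 rad play, with a little wind-up. The torque rose from 0.11 to 0.41 Nm at the stop, and I eased it to a steady 0.26 Nm. The pose did not change over the last 0.6 s of holding.
- **Rest of the bench:** in the last pictures the blue and red keys are still in the rack, and nothing else appears to have moved.

**Disagreements:** the two cameras and the arm differed by 2 to 5 mm, so I aligned by the key-to-lock offset and by feel. The arm hid the box from the top camera, so the turned key was seen only in the scene view. The cylinder angle is inferred from the tool's turn and torque, not read directly.

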